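# Bring the right bar jar to the front and hold the carousel

### The job

See which glass is waiting on the black rubber bar mat: for the tall glass turn the carousel, by the bar handle on its post, until the tall round jar of stirrers faces front, lined up with the pointer on the carousel's base; for the low glass bring the squat lidded jar there instead. Finish while holding: keep the carousel firmly gripped so that it stays still with that jar at the pointer. Leave the two glasses, the jigger, the shaker and the mug where they stand.

Things in the scene. Friction and masses are not known exactly. Their poses are not given: they have to be found in the camera images.
- carousel_base: Base of the carousel, a dark steel disc 200 mm across, 16 mm high, fixed to the counter. Origin on the vertical turning axis at counter height. A flat dark steel pointer, 26 mm wide and 12 mm high, sticks out from under the platter along the base's own -x axis: that is the front
- pointer_tip (a point): Tip of the pointer on the carousel's base, 12 mm above the counter, 183 mm in front of the turning axis; it does not turn with the platter
- platter: Platter, a round wooden board 260 mm across, top 36 mm above the counter; origin on the axis, at its underside. Turns either way without stops, friction about 0.05 N m, stays where left. Fixed on it a quarter turn apart, 85 mm from the axis: tall jar, square steel napkin box (58 mm wide, 120 mm above counter), squat jar (across from the tall jar), wooden grinder (48 mm wide, 129 mm above counter)
- handle (a point): Centre of the dark wooden bar handle of the carousel, 70 mm long (own x axis), 16 mm thick (own y axis), 34 mm tall (own z axis, vertical), on the turning axis, 200 mm above the counter, on a 16 mm thick steel post. It is fixed to the platter and turns with it. Above it is free space; below it everything but the post ends 20 mm or more under the bar
- tall_jar (a point): Point at the centre of the underside of the tall jar, on the platter's top: open round steel jar, 60 mm across, 100 mm tall, with thin wooden stirrers standing out of it, up to 161 mm above the counter; fixed to the platter and turns with it
- squat_jar (a point): Point at the centre of the underside of the squat jar, on the platter's top: round steel jar 76 mm across with a lid, 55 mm tall, and a 16 mm wide lid knob 14 mm taller; fixed to the platter and turns with it
- bar_mat: Black ribbed rubber bar mat, 200 x 200 mm, 6 mm thick, fixed to the counter to the left or the right of the carousel. Origin at the centre of its underside. One of the two glasses stands on it, and a small steel jigger 40 mm wide and 70 mm tall
- tall_glass: Tall clear drinking glass, mouth 68 mm across, 150 mm tall, origin at the centre of its underside. Stands either on the bar mat or on a dark wooden board (200 x 200 x 6 mm) on the other side of the carousel
- low_glass: Low clear tumbler, mouth 82 mm across, 80 mm tall, origin at the centre of its underside. Stands on the mat if the tall glass stands on the board, and the other way round
- jigger: Steel hourglass-shaped measure, 42 mm wide, 70 mm tall, standing on the mat; origin under its centre. Bystander
- shaker: Steel cocktail shaker, 88 mm wide, 200 mm tall, behind the carousel on the right; origin under its centre. Bystander
- mug: White ceramic mug, 82 mm wide, 95 mm tall, behind the carousel on the left; origin under its centre. Bystander
Mind the look-alikes: they are no part of the job. Leave any red look-alike of the tall_glass alone.

How it is judged:
By the outcome, as a careful person would: the job done as asked, in the order asked, and still so for the second after the job is handed in, while the arm keeps its last pose, push and grip.
It also fails if it takes over 45 s, if anything falls off the work surface, if the arm or the gripper's body presses on something with over 40 N, if the wrist force passes 120 N, or if a joint passes its speed limit or range.

### The arm

A 6-joint arm with a two-finger parallel gripper is mounted at the origin on the work surface. World frame = base frame: x ahead of the robot, y to its left, z up, the work surface at z = 0. Lengths are in mm, angles in rad, forces in N, time in s.
With the tool pointing down it reaches from about 350 to 875 mm from the base axis. Payload 4.2 kg.
Tool frame: the origin (TCP) lies between the finger pads; the fingertips stand 25 mm ahead of it and the grasp point (between the pads) lies 6 mm ahead of it; z points along the fingers, y is the line along which they close (so a half turn about z gives the same grasp; the last joint's range is limited). The gripper opens to 85 mm and grips with 20 to 120 N. Pads are 22 mm wide; open, the fingers measure 114 mm over their backs; the gripper's body (76 mm by 85 mm) begins 54 mm behind the grasp point. The pads swing forward as they close: fully open they stand 13 mm farther back than shut.
Start: joints at [1.503, 0.385, 0.008, 0, -1.194, -0.259], TCP at [200.601, 591.911, 219.112] pointing down, gripper open.
Joint ranges: [-3.14, 3.14], [-1.21, 2.06], [-1.07, 1.41], [-3.16, 2.05], [-2.99, -0.16], [-3.1, 3.1]. Speed limits (rad/s): [2.79, 2.79, 3.14, 3.14, 3.14, 3.14].

### API

Orientations are given as a unit quaternion [x, y, z, w].
In Python, from bench import arm gives the robot as it stands.
- The arm moves only by the shell command python3 -m pendant 'ROWS'. ROWS is JSON, a list of rows, each a list of 7 numbers: the shift along the tool's x, y, z in m, then the turn, a rotation vector about the tool's x, y, z in degrees, then the finger opening in m, from 0 to 0.0854. In form: [[x, y, z, wx, wy, wz, fingers], ...]. A call has 1 to 12 rows; each row shifts and turns the commanded pose from where the row before left it, along the tool's axes as they then stand; what a row does not reach is not made up. A row lasts 1/10 s, in which the tool goes at most 50 mm and 8.59 degrees, less where a joint would pass 70% of its speed; a pose out of reach is approached as far as the arm can. A call is refused whole if a number of a shift passes 0.05 or a number of a turn 8.59, either way. A call with a gripper value outside its range is refused whole. The fingers move at their own pace and stop on an object; the grip force is fixed at half the most. Time passes only in rows, so rows that do not move let the fingers close. It gives the time, the measured TCP pose, the force, the opening and the grip force at its end, in the units of the state.
- arm.read_state(): the state, without advancing time (a new reading comes with each control period).
- arm.get_image(name): name is "scene" or "top" or "wrist"; returns a dict with "image" (384x512x3 uint8, red, green, blue), "fx", "fy", "cx", "cy" (pixels), "k1" (the pictures are not rectified: a ray, as slopes to the right and down, at radius r is drawn at 1 + k1 r^2 times it, then the intrinsics apply), "xyz" and "rotation" of the camera in the world. Camera axes: x right, y down, z forward; pixel columns grow to the right and rows downward; lengths in mm; the calibration is good to about 2 mm. A picture is of the moment at which its call begins. There is no depth.
- arm.job_done(): hands the job in; it is judged then, once.
The state is a dict: "clock": time; "joints": joint angles; "joint_vel": joint speeds; "joint_efforts": joint torques, N m; "position": TCP position; "ee_rot": TCP orientation; "contact_force": force on the tool from outside, world axes, zero at the start; "wrist_torque": the same for the moment, N m; "gripper_width": finger opening in mm; "grasp_force": force on a finger pad.
Only numpy, scipy, OpenCV 4.12 (cv2) and the standard library are available. Lean on these libraries where they do the work, as an engineer would, in place of code of your own. Each camera call takes 0.05 s, during which the arm holds its last target. There are 200 camera calls.

## Working session

There is one attempt and no reset: what is moved stays moved. The work goes in short steps, Python scripts to look and compute and a shell command to move; the robot and the scene stay as the last step left them, time stands still between calls to the robot, and variables do not carry over. Pictures are saved under pics/ and viewed, at most 10 in all, crops included, and the job is handed in when it is done.

```bash
mkdir -p pics
cat > h.py <<'E'
import numpy as np,cv2,pickle
from bench import arm
def snap(n,f):
    d=arm.get_image(n); cv2.imwrite(f'pics/{f}.png',d['image'][:,:,::-1]); pickle.dump(d,open(f'pics/{f}.pkl','wb')); return d
def ld(f): return pickle.load(open(f'pics/{f}.pkl','rb'))
def K(d): return np.array([[d['fx'],0,d['cx']],[0,d['fy'],d['cy']],[0,0,1]]),np.array([d['k1'],0,0,0.])
def R(d):
    r=np.array(d['rotation'],float)
    if r.size==9: return r.reshape(3,3)
    from scipy.spatial.transform import Rotation
    return Rotation.from_quat(r).as_matrix()
def ray(d,u,v,z):
    k,c=K(d); p=cv2.undistortPoints(np.array([[[u,v]]],float),k,c)[0,0]
    w=R(d)@[p[0],p[1],1]; o=np.array(d['xyz'],float); return o+w*(z-o[2])/w[2]
def proj(d,P):
    k,c=K(d); r=R(d).T; t=-r@np.array(d['xyz'],float)
    return cv2.projectPoints(np.array([P],float),cv2.Rodrigues(r)[0],t,k,c)[0][0,0]
E
python3 - <<'E'
from h import *
for n in('scene','top'):
    d=snap(n,n+'0'); print(n,d['xyz'],d['rotation'],d['fx'],d['k1'])
a=cv2.imread('pics/scene0.png');b=cv2.imread('pics/top0.png')
cv2.imwrite('pics/s0.png',cv2.resize(a,(800,600)));cv2.imwrite('pics/t0.png',cv2.resize(b,(800,600)))
print(arm.read_state())
E
```

```text
scene [ 969.51545751  293.42813552 1185.01040489] [ 0.40837019  0.87673405 -0.22965449 -0.10876583] 401.69219677802573 -0.03941637216675751
top [ 214.95654035  -43.60349642 1606.52028506] [-0.68386632  0.72157944 -0.08017611  0.0722618 ] 468.5758700638574 -0.07246643390333955
{'clock': 0.1, 'joints': array([ 1.50259378e+00,  3.85503548e-01,  6.77200972e-03, -4.06039336e-04,
       -1.19401337e+00, -2.58584106e-01]), 'joint_vel': array([ 0.00028792, -0.0037069 ,  0.00276557,  0.00251498,  0.00024909,
        0.00108231]), 'joint_efforts': array([ 9.06387959e-04, -3.93317056e+01,  1.88929081e+01,  4.19794276e+00,
       -2.59431559e-03,  6.66743077e-06]), 'position': array([200.45356466, 591.41212051, 218.12460409]), 'ee_rot': array([ 9.86668312e-01, -1.62741071e-01, -9.52477678e-05,  9.87816071e-04]), 'contact_force': array([-0.28561171, -0.12246587, -0.46283696]), 'wrist_torque': array([ 0.04163758, -0.03676999,  0.01680855]), 'grasp_force': 0.0, 'gripper_width': 85.6344954358321}
```

View pics/s0.png

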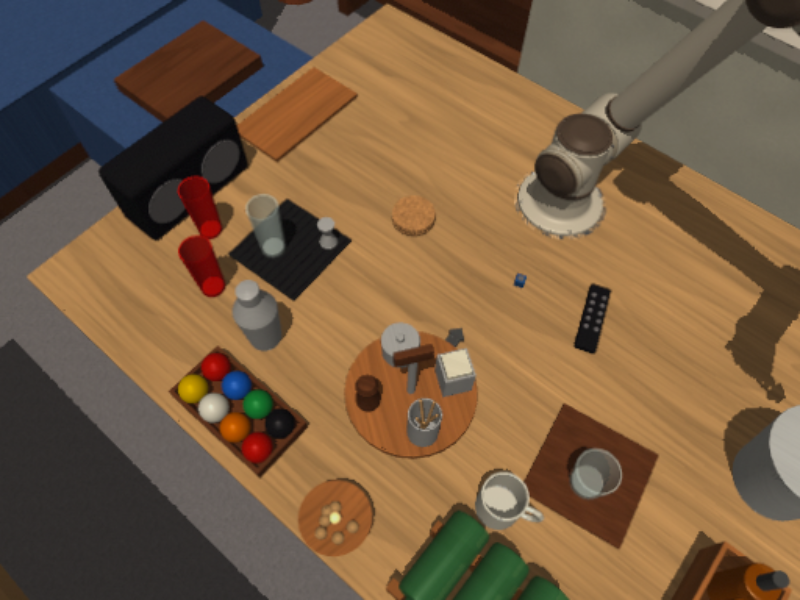

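View pics/t0.png

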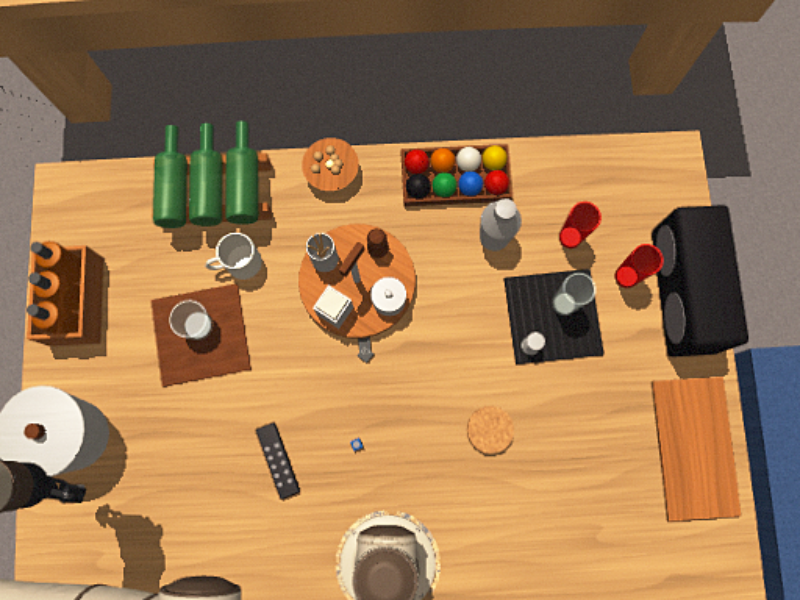

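The tall clear glass stands on the black mat (top view ~(572,293)), so the tall jar must go to the pointer. The jar is at ~(322,252) and the pointer tip at ~(366,358). I'll enlarge the carousel in both views.

Run:
```python
from h import *
a=cv2.imread('pics/top0.png')[135:240,180:280];b=cv2.imread('pics/scene0.png')[195:300,210:315]
a=cv2.resize(a,None,fx=4,fy=4,interpolation=2);b=cv2.resize(b,None,fx=3.8,fy=4,interpolation=2)
cv2.imwrite('pics/c0.png',np.hstack([a,b[:420]]))
```

```text
(no output)
```

View pics/c0.png

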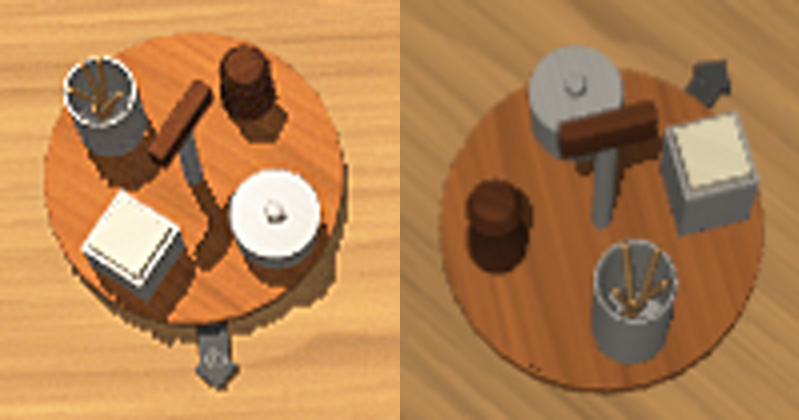

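```bash
cat > fit.py <<'E'
from h import *
from scipy.optimize import least_squares
T=ld('top0');S=ld('scene0')
t=lambda x,y:(180+x/4-.4,135+y/4-.4); s=lambda x,y:(210+(x-400)/3.8-.4,195+y/4-.4)
jar=lambda r,a,z:(r,a,z)
# (cam,px,kind)
D=[(T,t(101,92),'tall',136),(T,t(276,213),'squat',91),(T,t(133,239),'nap',120),(T,t(246,64),'gr',129),(T,t(182,119),'ax',217),(T,t(219,390),'tip',12),(T,t(195,179),'ax',36),
(S,s(636,281),'tall',136),(S,s(576,89),'squat',91),(S,s(711,151),'nap',120),(S,s(608,119),'ax',217),(S,s(728,62),'tip',12)]
for d,p,k,z in D: print('T' if d is T else 'S',k,ray(d,*p,z).round(1))
def f(q):
    x,y,a,b,*o=q; r=[]
    for d,p,k,z in D:
        off={'tall':(85,a),'squat':(85,a+np.pi),'nap':(85,a+np.pi/2*sg),'gr':(85,a-np.pi/2*sg),'ax':(0,0),'tip':(183,b)}[k]
        n=0 if d is T else 2
        r+=list(proj(d,[x+off[0]*np.cos(off[1]),y+off[0]*np.sin(off[1]),z])-p-np.array(o[n:n+2])) 
    return r+list(np.array(o)*.7)
for sg in(1,-1):
    q=least_squares(f,[490,60,.8,3.1,0,0,0,0],loss='soft_l1'); print(sg,q.cost,q.x[:2],np.degrees(q.x[2:4]),q.x[4:]); print(np.round(q.fun[:24],1))
for P,Q in((t(204,88),t(158,155)),):
    e=ray(T,*P,217)-ray(T,*Q,217); print('bar top',np.linalg.norm(e),np.degrees(np.arctan2(e[1],e[0])))
e=ray(S,*s(559,124),217)-ray(S,*s(655,106),217); print('bar scene',np.linalg.norm(e),np.degrees(np.arctan2(e[1],e[0])))
E
python3 fit.py
```

```text
T tall [655.9 106.2 136. ]
T squat [557.3 -31.1  91. ]
T nap [535.3  85.4 120. ]
T gr [675.6 -12.9 129. ]
T ax [606.6  36.4 217. ]
T tip [422.9  25.7  12. ]
T ax [603.5  37.6  36. ]
S tall [660.1 105.5 136. ]
S squat [560.  -33.1  91. ]
S nap [543.   85.3 120. ]
S ax [609.7  35.5 217. ]
S tip [427.7  27.6  12. ]
1 1.1265087843052168 [608.58503557  36.14386206] [  54.37165163 1263.03544257] [ 0.12832728 -0.79001066  0.34905481 -0.41614239]
[ 0.2  0.1  0.4  0.2 -0.2 -0.5 -0.   0.2 -0.1  0.2 -0.4 -0.1  0.2 -0.7
  0.  -0.2 -0.1  0.2  0.5 -0.4  0.1  0.3 -0.3 -0.2]
-1 270.9556506488446 [608.15637388  35.38068306] [ 233.44280238 1262.88476321] [ 0.21760852 -0.75391716  0.34168566 -0.50980888]
[ 43.8  27.8 -41.8 -26.6  -0.4  -0.6   0.5   0.5   0.1   0.3  -0.4   0.
   0.4  -0.6 -15.4 -54.7  14.5  53.    0.5  -0.1  -0.    0.1  -0.3  -0.2]
bar top 63.54834110592877 -35.94602343837798
bar scene 68.24883418814926 -38.9033705995889
```

Axis ≈ (607.5, 36), tall jar at 54.4°, pointer at 183.0°, so the platter needs +128.6°. The bar is at ≈ -37°. I'll rise first, then travel over.

```bash
python3 -m pendant '[[0,0,-0.04,0,0,0,0.085],[0,0,-0.04,0,0,0,0.085],[0,0,-0.03,0,0,0,0.085],[0.035,0.0246,0,0,0,0,0.085],[0.035,0.0246,0,0,0,0,0.085],[0.035,0.0246,0,0,0,0,0.085],[0.035,0.0246,0,0,0,0,0.085],[0.035,0.0246,0,0,0,0,0.085],[0.035,0.0246,0,0,0,0,0.085],[0.035,0.0246,0,0,0,0,0.085],[0.035,0.0246,0,0,0,0,0.085],[0.035,0.0246,0,0,0,0,0.085]]'
python3 -m pendant '[[0.035,0.0246,0,0,0,0,0.085],[0.035,0.0246,0,0,0,0,0.085],[0.035,0.0246,0,0,0,0,0.085],[0.035,0.0246,0,0,0,0,0.085],[0.035,0.0246,0,0,0,0,0.085],[0.035,0.0246,0,0,0,0,0.085],[0.035,0.0246,0,0,0,0,0.085],[0,0,0,0,0,0,0.085],[0,0,0,0,0,0,0.085]]'
python3 -c "
from h import *
s=arm.read_state();print(s['clock'],s['position'],s['ee_rot'],s['joints'],s['contact_force'])"
```

```text
clock: 1.3
position: [428.3, 279.4, 328.8]
ee_rot: [0.987, -0.163, -0.0, 0.0]
contact_force: [-0.4, 0.1, 0.1]
gripper_width: 85.2
grasp_force: 0.0
clock: 2.2
position: [604.7, 38.5, 327.9]
ee_rot: [0.987, -0.164, -0.001, 0.0]
contact_force: [-0.5, 0.8, -0.1]
gripper_width: 85.0
grasp_force: 0.0
2.2 [604.67298002  38.46350633 327.90281854] [ 9.86504365e-01 -1.63731317e-01 -1.04796054e-03  3.08885412e-04] [ 3.30185074e-01  3.01868836e-01  1.54147513e-01 -4.56101219e-04
 -1.42521298e+00  9.11734031e-01] [-0.46412765  0.78644848 -0.14143027]
```

```bash
python3 -m pendant '[[0,0,0,0,0,8.25,0.085],[0,0,0,0,0,8.25,0.085],[0,0,0,0,0,8.25,0.085],[0,0,0,0,0,8.25,0.085],[0,0,0,0,0,8.25,0.085],[0,0,0,0,0,8.25,0.085],[0,0,0,0,0,8.25,0.085],[0,0,0,0,0,8.25,0.085],[0,0,0,0,0,8.25,0.085],[0,0,0,0,0,8.25,0.085],[0,0,0,0,0,8.25,0.085],[0,0,0,0,0,8.25,0.085]]'
python3 -m pendant '[[0,0,0,0,0,8.25,0.085],[0,0,0,0,0,8.25,0.085],[0,0,0,0,0,8.25,0.085],[0,0,0,0,0,8.25,0.085],[0,0,0,0,0,8.25,0.085],[0,0,0,0,0,8.25,0.085],[0,0,0,0,0,8.25,0.085],[0,0,0,0,0,8.25,0.085],[0,0,0,0,0,8.25,0.085],[0,0,0,0,0,8.25,0.085],[0,0,0,0,0,8.25,0.085],[0,0,0,0,0,8.25,0.085]]'
python3 -m pendant '[[0,0,0,0,0,0,0.085],[0,0,0,0,0,0,0.085]]'
python3 - <<'E'
from h import *
d=snap('wrist','w0');s=arm.read_state();print(s['position'],s['ee_rot'],s['joints'][5],2*np.degrees(np.arctan2(s['ee_rot'][1],s['ee_rot'][0])))
print(d['xyz'],proj(d,[607.5,36,217]))
E
```

```text
clock: 3.4
position: [603.8, 40.8, 329.4]
ee_rot: [-0.515, 0.857, 0.0, 0.0]
contact_force: [-0.7, 0.1, 0.6]
gripper_width: 85.0
grasp_force: 0.0
clock: 4.6
position: [603.8, 40.8, 329.3]
ee_rot: [0.317, 0.948, 0.0, -0.0]
contact_force: [0.3, -0.6, -0.1]
gripper_width: 85.0
grasp_force: 0.0
clock: 4.8
position: [604.1, 40.3, 329.3]
ee_rot: [0.313, 0.95, 0.0, 0.0]
contact_force: [0.4, 0.1, -0.1]
gripper_width: 85.1
grasp_force: 0.0
[604.22834047  40.1072535  329.29552383] [3.13234018e-01 9.49675967e-01 8.15289492e-05 2.61010626e-05] -2.5412552113970444 143.49152794041765
[548.67382899  79.95637399 484.36892144] [259.17622695 190.79205355]
```

View pics/w0.png

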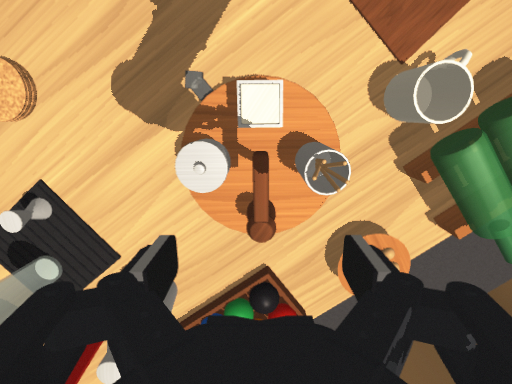

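The wrist view shows the bar at ~(261,152)-(262,217), between the squat jar (left) and the tall jar (right). I'll enlarge it for the bar angle.

Run:
```python
from h import *
a=cv2.imread('pics/w0.png')[140:250,210:350]
cv2.imwrite('pics/w0c.png',cv2.resize(a,None,fx=5,fy=5,interpolation=2))
```

```text
(no output)
```

View pics/w0c.png

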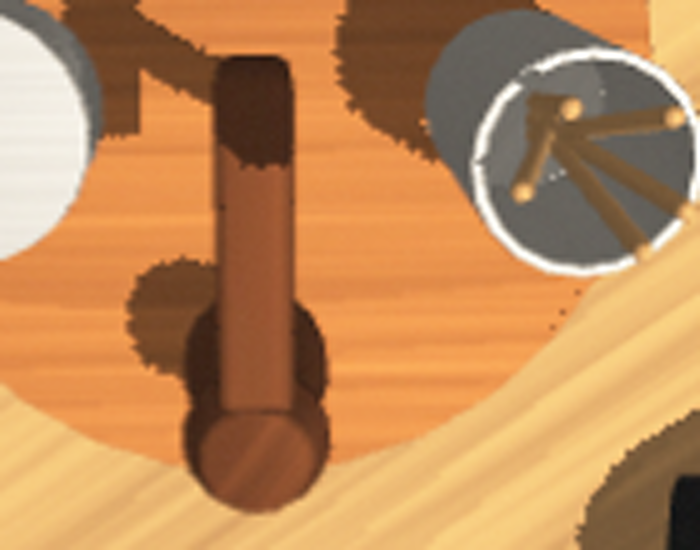

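Run:
```python
from h import *
d=ld('w0'); p=lambda x,y,z=217:ray(d,210+x/5-.4,140+y/5-.4,z)[:2]
A=p(253,60);B=p(257.5,409);e=A-B;print('bar ctr',(A+B)/2,np.linalg.norm(e),np.degrees(np.arctan2(e[1],e[0])))
t=p(589,160,136);print('tall',t, t-[607.5,36])
print('w',p(214,65)-p(292,65))
c=np.array([607.5,36]);dl=c-arm.read_state()['position'][:2]
ps=np.radians(143);print('tool dx,dy',dl@[np.cos(ps),np.sin(ps)],dl@[np.cos(ps-np.pi/2),np.sin(ps-np.pi/2)])
```

```text
bar ctr [605.82394263  39.07017376] 71.22315950237528 144.29723473454536
tall [656.48914001 107.32580665] [48.98914001 71.32580665]
w [ -8.8564956  -11.98130017]
tool dx,dy -5.084670337301327 -1.3112646398459695
```

```bash
python3 -m pendant '[[-0.004,-0.001,0.02,0,0,-0.8,0.085],[0,0,0.03,0,0,0,0.085],[0,0,0.03,0,0,0,0.085],[0,0,0.025,0,0,0,0.085],[0,0,0.016,0,0,0,0.085],[0,0,0,0,0,0,0.085],[0,0,0,0,0,0,0.085]]'
python3 -m pendant '[[0,0,0,0,0,0,0.04],[0,0,0,0,0,0,0.03],[0,0,0,0,0,0,0.02],[0,0,0,0,0,0,0.018],[0,0,0,0,0,0,0.014],[0,0,0,0,0,0,0.01],[0,0,0,0,0,0,0.005],[0,0,0,0,0,0,0.005],[0,0,0,0,0,0,0],[0,0,0,0,0,0,0]]'
python3 - <<'E'
from h import *
s=arm.read_state();print(s['position'],s['contact_force'],s['wrist_torque'],s['joints'][5],2*np.degrees(np.arctan2(s['ee_rot'][1],s['ee_rot'][0])))
E
```

```text
clock: 5.55
position: [607.6, 36.3, 208.7]
ee_rot: [0.308, 0.951, -0.0, 0.0]
contact_force: [-0.1, 0.5, 0.4]
gripper_width: 84.7
grasp_force: 0.0
clock: 6.55
position: [607.2, 36.2, 208.1]
ee_rot: [0.308, 0.951, -0.0, -0.0]
contact_force: [-0.4, -0.4, -0.2]
gripper_width: -0.0
grasp_force: 0.0
[607.21640656  36.18275076 208.07214795] [-0.43738061 -0.3792892  -0.18314021] [-0.04494694  0.05452855  0.00087526] -2.5230920139894937 144.07796419313547
```

Run:
```python
from h import *
a=snap('wrist','w1')['image'];b=snap('scene','s1')['image'][150:342,150:406];t=snap('top','t1')['image'][110:260,150:350]
cv2.imwrite('pics/m1.png',np.hstack([cv2.resize(a,(400,300)),cv2.resize(t,(400,300),interpolation=2)])[:,:,::-1])
print(arm.read_state()['gripper_width'],arm.read_state()['grasp_force'])
```

```text
0.14521240007111472 0.0
```

View pics/m1.png

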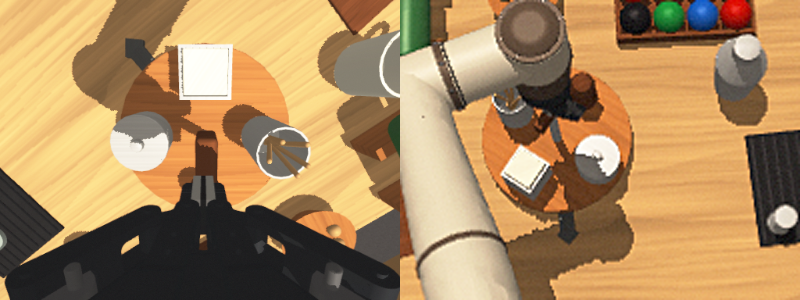

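Run:
```python
from h import *
d=ld('w1');print(d['xyz'],R(d)[:,2])
u=np.array([np.cos(np.radians(144.3)),np.sin(np.radians(144.3))]);c=np.array([607,37])
for r in(35,0,-35): print('bar',r,proj(d,[*(c+r*u),217]))
for z in(208,202,183): print('tcp',z,proj(d,[607.2,36.2,z]))
a=d['image'][150:290,190:330]
cv2.imwrite('pics/w1c.png',cv2.resize(a,None,fx=4,fy=4,interpolation=2)[:,:,::-1])
```

```text
[551.4186631   75.36578663 363.14484125] [ 0.21634552 -0.15623708 -0.96373471]
bar 35 [262.26646673 177.0336495 ]
bar 0 [262.3567898  237.26973573]
bar -35 [262.43124583 290.53642922]
tcp 208 [261.32871992 231.86590732]
tcp 202 [261.27229438 227.93838495]
tcp 183 [261.1159193  217.05774989]
```

View pics/w1c.png

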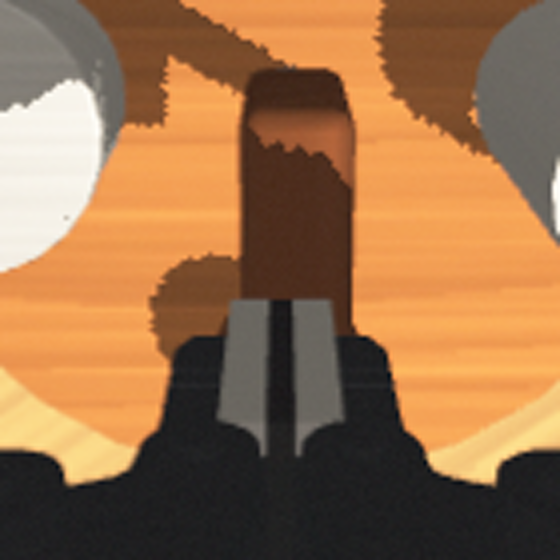

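Run:
```python
from h import *
d=ld('s1')
for z in(183,208,228,262): print(z,proj(d,[607.2,36.2,z]))
a=d['image'][150:280,200:330];t=ld('t1')['image'][130:230,170:290]
cv2.imwrite('pics/s1c.png',np.hstack([cv2.resize(a,(400,400),interpolation=2),cv2.resize(t,(400,400),interpolation=2)])[:,:,::-1])
```

```text
183 [264.7456439  229.07201497]
208 [265.02139851 225.25907558]
228 [265.2501865  222.09443732]
262 [265.65692973 216.46577943]
```

View pics/s1c.png

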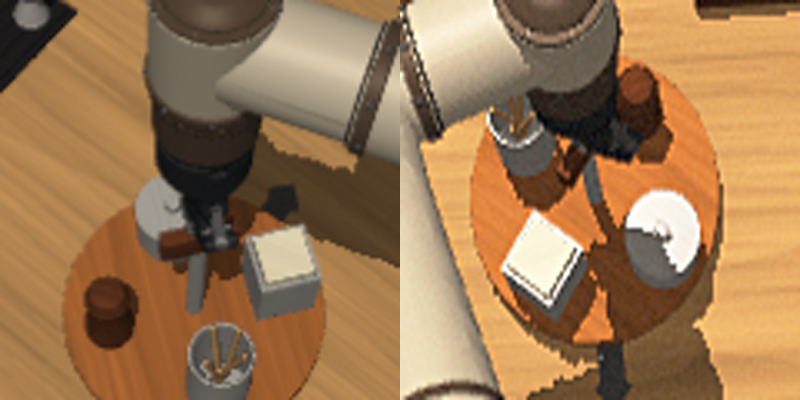

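Run:
```python
from h import *
u=np.array([-.81,.586]);n=np.array([.586,.81]);c=np.array([607.2,36.2])
S=ld('s1');W=ld('w1')
print(W['fx'])
for z in(183,205,225):
  for a,b in((11,10),(-11,10),(11,0),(-11,0)):
    P=[*(c+a*u+b*n),z]; q=proj(S,P); w=proj(W,P)
    print(z,a,b,'scenecrop',((q-[200,150])*400/130).round(),'wristcrop',((w-[190,150])*4).round())
W0=ld('w0');c=np.array([604.1,40.3])
for s in(12,-13,-30):
    print(s,[proj(W0,[*(c+11*u+b*n),329.3-s]).round() for b in(-42.5,42.5)])
```

```text
279.8945554329979
183 11 10 scenecrop [214. 251.] wristcrop [344. 207.]
183 -11 10 scenecrop [190. 256.] wristcrop [342. 327.]
183 11 0 scenecrop [211. 241.] wristcrop [285. 207.]
183 -11 0 scenecrop [187. 246.] wristcrop [284. 328.]
205 11 10 scenecrop [215. 240.] wristcrop [352. 251.]
205 -11 10 scenecrop [191. 246.] wristcrop [350. 385.]
205 11 0 scenecrop [212. 230.] wristcrop [285. 251.]
205 -11 0 scenecrop [188. 236.] wristcrop [285. 385.]
225 11 10 scenecrop [216. 231.] wristcrop [362. 303.]
225 -11 10 scenecrop [191. 237.] wristcrop [358. 451.]
225 11 0 scenecrop [213. 220.] wristcrop [286. 303.]
225 -11 0 scenecrop [188. 226.] wristcrop [286. 451.]
12 [array([194., 209.]), array([328., 207.])]
-13 [array([183., 224.]), array([339., 222.])]
-30 [array([174., 237.]), array([349., 235.])]
```

The fingers closed to zero width without touching the bar. In the wrist view the tips lie over the bar, at an apparent z of about 225, although the reported TCP puts them at 183. I'll probe down gently with the closed fingers to measure the actual tip height.

```bash
python3 -m pendant '[[0,0,0.002,0,0,0,0],[0,0,0.002,0,0,0,0],[0,0,0,0,0,0,0]]'; python3 -m pendant '[[0,0,0.002,0,0,0,0],[0,0,0.001,0,0,0,0],[0,0,0,0,0,0,0]]'
```

```text
clock: 7.0
position: [607.3, 36.2, 205.0]
ee_rot: [0.308, 0.951, 0.0, 0.0]
contact_force: [-1.2, 0.3, 3.5]
gripper_width: -0.2
grasp_force: 2.0
clock: 7.3
position: [607.4, 36.2, 204.9]
ee_rot: [0.308, 0.951, 0.0, 0.001]
contact_force: [-6.1, 2.0, 13.8]
gripper_width: -0.1
grasp_force: 6.9
```

Contact at TCP 205 with the bar top at 217, so the tips are about 37 mm less far forward than documented. I'll back off, open, and go deeper: TCP to ~170, tips at ~181, which stays above everything else on the platter.

```bash
python3 -m pendant '[[0,0,-0.02,0,0,0,0],[0,0.0015,0,0,0,0,0.085],[0,0,0,0,0,0,0.085],[0,0,0,0,0,0,0.085],[0,0,0,0,0,0,0.085],[0,0,0,0,0,0,0.085],[0,0,0,0,0,0,0.085],[0,0,0,0,0,0,0.085]]'; python3 -m pendant '[[0,0,0.015,0,0,0,0.085],[0,0,0.015,0,0,0,0.085],[0,0,0.011,0,0,0,0.085],[0,0,0.005,0,0,0,0.085],[0,0,0.005,0,0,0,0.085],[0,0,0,0,0,0,0.085]]'
```

```text
clock: 8.1
position: [608.1, 37.4, 220.9]
ee_rot: [0.308, 0.951, -0.0, -0.0]
contact_force: [-0.8, -0.6, -0.5]
gripper_width: 84.9
grasp_force: 0.0
clock: 8.7
position: [608.0, 37.4, 169.7]
ee_rot: [0.308, 0.951, -0.0, -0.0]
contact_force: [0.2, -0.9, 0.2]
gripper_width: 85.1
grasp_force: 0.0
```

```bash
python3 -m pendant '[[0,0,0,0,0,0,0.05],[0,0,0,0,0,0,0.03],[0,0,0,0,0,0,0.02],[0,0,0,0,0,0,0.01],[0,0,0,0,0,0,0],[0,0,0,0,0,0,0],[0,0,0,0,0,0,0],[0,0,0,0,0,0,0]]'; python3 -c "
from h import *
s=arm.read_state();print(s['wrist_torque'],s['joints'],2*np.degrees(np.arctan2(s['ee_rot'][1],s['ee_rot'][0])))"
```

```text
clock: 9.5
position: [608.7, 38.0, 170.5]
ee_rot: [0.308, 0.951, 0.001, 0.001]
contact_force: [0.4, 3.1, 1.8]
gripper_width: 15.5
grasp_force: 61.5
[ 0.88293133 -0.13361134  0.02135177] [ 3.27368852e-01  3.95196484e-01 -1.02833111e-01 -2.14757584e-04
 -1.07108790e+00 -2.52457410e+00] 144.10352562246106
```

Firm grip at 15.5 mm and 61 N. Now I'll turn counter-clockwise (tool wz negative), checking the force partway.

```bash
python3 -m pendant '[[0,0,0,0,0,-4,0],[0,0,0,0,0,-6,0],[0,0,0,0,0,-6,0],[0,0,0,0,0,-6,0],[0,0,0,0,0,-6,0],[0,0,0,0,0,-6,0],[0,0,0,0,0,-6,0]]'; python3 -c "
from h import *
s=arm.read_state();print(s['wrist_torque'],s['joints'][5],2*np.degrees(np.arctan2(s['ee_rot'][1],s['ee_rot'][0])))"
```

```text
clock: 10.2
position: [608.6, 38.0, 170.5]
ee_rot: [-0.038, 0.999, 0.0, 0.001]
contact_force: [0.4, 2.6, 2.2]
gripper_width: 15.2
grasp_force: 61.6
[ 0.8677601  -0.18271384 -0.0621331 ] -1.8224165142036473 184.32747791956146
```

```bash
python3 -m pendant '[[0,0,0,0,0,-6,0],[0,0,0,0,0,-6,0],[0,0,0,0,0,-6,0],[0,0,0,0,0,-6,0],[0,0,0,0,0,-6,0],[0,0,0,0,0,-6,0],[0,0,0,0,0,-6,0],[0,0,0,0,0,-6,0]]'; python3 -m pendant '[[0,0,0,0,0,-6,0],[0,0,0,0,0,-6,0],[0,0,0,0,0,-6,0],[0,0,0,0,0,-6,0],[0,0,0,0,0,-6,0],[0,0,0,0,0,-6,0],[0,0,0,0,0,-4,0],[0,0,0,0,0,-0.5,0],[0,0,0,0,0,0,0],[0,0,0,0,0,0,0]]'
python3 - <<'E'
from h import *
s=arm.read_state();print(s['wrist_torque'],s['joints'][5],2*np.degrees(np.arctan2(s['ee_rot'][1],s['ee_rot'][0])))
w=snap('wrist','w2')['image'];t=snap('top','t2')['image'][135:240,180:280];snap('scene','s2')
cv2.imwrite('pics/m2.png',np.hstack([cv2.resize(w,(400,420)),cv2.resize(t,(400,420),interpolation=2)])[:,:,::-1])
E
```

```text
clock: 11.0
position: [608.7, 38.0, 170.5]
ee_rot: [-0.441, 0.898, 0.0, 0.001]
contact_force: [1.9, 3.3, 1.6]
gripper_width: 15.2
grasp_force: 61.6
clock: 12.0
position: [608.6, 38.0, 170.5]
ee_rot: [0.723, -0.691, 0.0, -0.001]
contact_force: [1.4, 5.2, 2.4]
gripper_width: 15.2
grasp_force: 61.6
[ 1.37528735 -0.16895638  0.0577799 ] -0.28299133281001765 -87.4698839249037
```

View pics/m2.png

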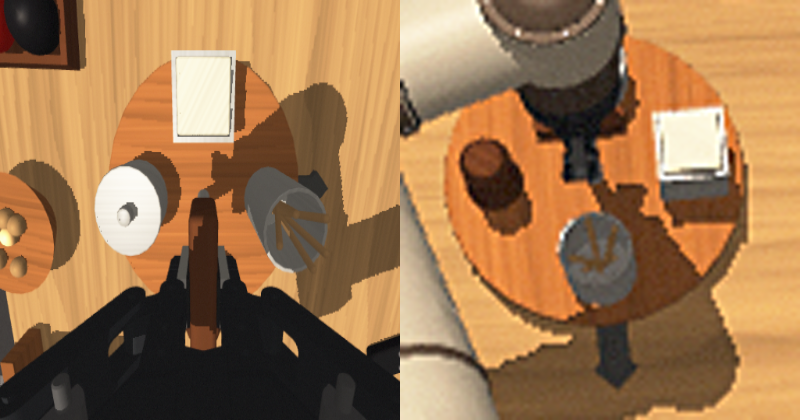

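The tall jar is now in front of the axis, with its rim at ~(198,250) in the top crop and the pointer tip at ~(217,388). I'll compute the residual angle.

Run:
```python
from h import *
T=ld('t2');W=ld('w2');t=lambda x,y:ray
f=lambda x,y,z:ray(T,180+x/4-.4,135+y/4-.4,z)[:2]
w=lambda x,y,z:ray(W,x*1.28,y*384/420,z)[:2]
c=np.array([607.5,36.3])
J=dict(tall=(f(197.5,251,136),0),nap=(f(290,145,120),-90),gr=(f(83,158,129),90),tipT=(f(217,389,12),0),
 sqW=(w(128,211,91),180),napW=(w(204,96,120),-90),knobW=(w(125,214,105),180),tallW=(w(299,229,136),0))
for k,(p,o) in J.items():
    e=p-c;print(k,p.round(1),np.linalg.norm(e).round(1),'tall angle',(np.degrees(np.arctan2(e[1],e[0]))-o)%360)
W0=ld('w0')
a=W['image'][160:290,290:440]
cv2.imwrite('pics/w2c.png',np.hstack([cv2.resize(a,(400,347),interpolation=2),cv2.resize(T['image'][180:240,200:269],(400,347),interpolation=2)])[:,:,::-1])
```

```text
tall [519.3  32.8] 88.2 tall angle 182.29380113445816
nap [607.2 -45.6] 81.9 tall angle 359.7982404745735
gr [602.9 123.2] 87.0 tall angle 3.039206046817199
tipT [423.8  27.4] 183.9 tall angle 182.76929276351777
sqW [691.6  40.3] 84.2 tall angle 182.7023501381796
napW [610.5 -47.5] 83.9 tall angle 2.040574437830003
knobW [690.   38.6] 82.5 tall angle 181.56961676077543
tallW [519.4  32.1] 88.2 tall angle 182.74745559852008
```

View pics/w2c.png

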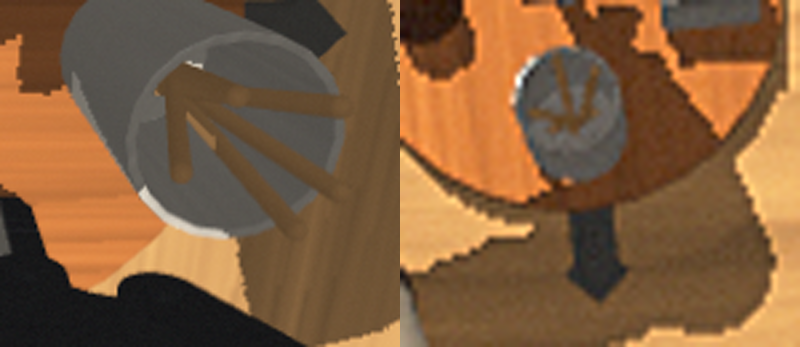

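The tall jar is at ~182.4° and the pointer at ~182.8°, so they agree within measurement error and the grip is steady. Handing in.

```bash
python3 -m pendant '[[0,0,0,0,0,-0.3,0],[0,0,0,0,0,0,0],[0,0,0,0,0,0,0],[0,0,0,0,0,0,0]]'; python3 -c "
from bench import arm
print(arm.job_done())"
```

```text
clock: 12.55
position: [608.6, 38.0, 170.5]
ee_rot: [0.724, -0.689, 0.0, -0.001]
contact_force: [1.2, 5.7, 2.3]
gripper_width: 15.1
grasp_force: 61.7
the job is handed in; nothing more can be done
None
```

The tall glass was on the mat, so I turned the carousel until the tall jar of stirrers faced the pointer (within about 0.5° by camera) and handed the job in at 12.6 s with the handle still gripped at about 62 N; no verdict came back.

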